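Pack two stepped display kits

ROBOT

A 6-joint arm with a two-finger parallel gripper is mounted at the origin on the work surface. World frame = base frame: x ahead of the robot, y to its left, z up, the work surface at z = 0. Lengths are in m, angles in degrees, forces in N, time in s.
With the tool pointing down it reaches from about 0.375 to 0.9 m from the base axis. Payload 3.1 kg.
Tool frame: the origin (TCP) lies between the finger pads; the fingertips stand 19 mm ahead of it and the grasp point (between the pads) is the TCP; z points along the fingers, x is the direction in which the jaws open and shut, and the axes are right-handed (so a half turn about z gives the same grasp; the last joint's range is limited). The gripper opens to 87 mm and grips with 3 to 60 N. Pads are 19 mm wide; open, the fingers measure 117 mm over their backs; the gripper's body (75 mm by 190 mm) begins 51 mm behind the grasp point.
Start: joints at [-78.753, 30.224, 82.088, -0, 67.689, -10.227], TCP at [0.229, -0.582, 0.242] pointing down, gripper open.
Joint ranges: [-176.69, 176.69], [-43.24, 126.21], [12.49, 139.97], [-82, 262], [0, 151.66], [-163.58, 163.58]. Speed limits (degrees/s): [159.86, 159.86, 180, 180, 180, 180].

INTERFACE

Orientations are given as a 3x3 rotation matrix whose columns are the frame's x, y, z axes.
In Python, from rig import read_state, capture, camera_info, hand_in, spot_in, silhouettes gives the robot as it stands.
- The arm moves only by the shell command python3 -m jog 'ROWS'. ROWS is text: rows parted by semicolons, each of 7 numbers parted by spaces: the shift along the tool's x, y, z in m, then the turn, a rotation vector about the tool's x, y, z in degrees, then the opening, from 0 (shut) to 1 (fully open). A call has 1 to 8 rows; each row is the pose to reach, as a shift and turn from the pose commanded when the call began, along the tool's axes at that moment; what a row does not reach only later rows make up. A row lasts 1/8 s, in which the tool goes at most 62.5 mm and 10.7 degrees, less where a joint would pass 70% of its speed; a pose out of reach is approached as far as the arm can. A call with a gripper value outside its range is refused whole. The fingers move at their own pace and stop on an object; the grip force is fixed at half the most. Time passes only in rows, so rows that repeat a pose let the fingers close. It gives the time, the measured TCP pose, the force and the opening at its end, in the units of the state.
- read_state(): the state, without advancing time (a new reading comes with each control period).
- capture(name): name is "scene" or "top" or "wrist"; returns (picture, depth): 400x640x3 uint8, red, green, blue; 400x640 float32, m along the optical axis (not along the pixel's ray), 0 where there is no reading.
- camera_info(name): a dict with "vfov" (degrees; the focal length in pixels is half the picture's height over the tangent of half this angle, whatever the lens; pixels are square), "cx", "cy" (the principal point, pixels), "R" (3x3) and "t" (3): a world point X has camera coordinates R X + t; the wrist camera has in their place "tool_from_camera" (4x4, takes a point from camera to tool coordinates, whose origin is the TCP and whose axes are the tool frame's). Camera axes: x right, y down, z forward; pixel columns grow to the right and rows downward; lengths in m; the calibration is good to about 2 mm. A picture is of the moment at which its call begins: read the wrist's pose just before it. camera_info takes no time and is no camera call.
- hand_in(): hands the job in, once; it reports no verdict.
Trained networks look in the newest picture that a camera, given by its name, has taken for a name from the list of things; names that differ only in an ending like _2 or _b are one class to them, and where a whole thing is asked for, a point or a joint stands for the part that bears it (a point fixed in the world has none). Each returns a list of dicts, best first, with "score" (0 to 1); they miss things now and then, are a little off and sometimes report something else, mostly with a low value. They report only what shows in the picture. A call takes as long as a camera call.
- spot_in(label, camera): "centre" ([x, y, z] in m, in world coordinates, good to about 4 mm: the middle of the surface that is visible of it).
- silhouettes(label, camera): "region" (400x640 bool, what is visible of it).
The state is a dict: "time_s": time; "joint_positions": joint angles; "qvel": joint speeds; "tau": joint torques, N m; "position": TCP position; "tcp_rot": TCP orientation; "force": force on the tool from outside, world axes, zero at the start; "moment": the same for the moment, N m; "opening": opening from 0.0 (shut) to 1.0 (fully open).
Only numpy, scipy, OpenCV 4.12 (cv2) and the standard library are available. Lean on these libraries where they do the work, as an engineer would, in place of code of your own. Each camera call takes 0.05 s, during which the arm holds its last target.

TASK

Make up the two display kits on the packing bench: the tall tube, the hexagonal box and the short round drum go in the three-compartment tray, the flat carton and the square box in the two-compartment tray. Stand one package upright in each compartment, down on its floor, so that in each tray the heights step down from tallest beside the high end wall to shortest at the low end. Don't knock any package over on the way, and leave the tape roll, the mug and the glue jar where they are.

Things in the scene. Friction and masses are not known exactly. Their poses are not given: they have to be found in the camera images.
- tall_tube_center (a point): Tall closed tube: upright cylinder, diameter 40 mm, height 120 mm, about 150 g. Point at its centre, half-way up (60 mm above its underside). Blue wrapper, red ends, cardboard top, as on all five packages. Stands upright on the bench at the start, at any yaw about z.
- hex_box_center (a point): Hexagonal box: upright prism, 50 mm across flats (58 mm across corners), height 95 mm, about 200 g. Point at its centre, half-way up (47.5 mm); two of its flat faces look along its own +x and -x, the others at 60 degree steps from them. Blue wrapper, red ends, cardboard top, as on all five packages. Stands upright on the bench at the start, at any yaw about z.
- drum_center (a point): Short round drum: upright cylinder, diameter 52 mm, height 70 mm, about 140 g. Point at its centre, half-way up (35 mm). Blue wrapper, red ends, cardboard top, as on all five packages. Stands upright on the bench at the start, at any yaw about z.
- flat_carton_center (a point): Flat carton: upright rectangular box, 36 mm along its own x, 50 mm along its own y, height 110 mm, about 160 g. Point at its centre, half-way up (55 mm). Blue wrapper, red ends, cardboard top, as on all five packages. Stands upright on the bench at the start, at any yaw about z.
- square_box_center (a point): Square box: upright box 46 x 46 mm (sides along its own x and y), height 75 mm, about 140 g. Point at its centre, half-way up (37.5 mm). Blue wrapper, red ends, cardboard top, as on all five packages. Stands upright on the bench at the start, at any yaw about z.
- tray_three: Long white card tray, three compartments in a row, 220 mm long (228 with the high wall), 76 mm wide. Fixed, any yaw. Compartments 68 x 68 mm inside; walls and dividers 4 mm thick, 14 mm high; floor 4 mm thick. Beyond the +x end one high end wall, 8 mm thick, 60 mm high. Origin: on the bench, centre of the compartment row (without high wall); x along the row towards the high wall, z up. Compartment centres at x = +72 mm (high end), 0 and -72 mm, y = 0.
- tray_two: Short white card tray, two compartments in a row, 148 mm long (156 with the high wall), 76 mm wide. Fixed, any yaw. Compartments 68 x 68 mm inside; walls and dividers 4 mm thick, 14 mm high; floor 4 mm thick. Beyond the +x end one high end wall, 8 mm thick, 60 mm high. Origin: on the bench, centre of the compartment row (without high wall); x along the row towards the high wall, z up. Compartment centres at x = +36 mm (high end) and -36 mm, y = 0.
- tape_roll: Bystander: roll of pale translucent packing tape lying flat, outer diameter 96 mm, 45 mm high, open in the middle. Origin: centre of its underside. To be left alone.
- mug: Bystander: white mug, 80 mm in diameter, 90 mm high, handle at its own +y. Origin: centre of its underside. To be left alone.
- glue_jar: Bystander: squat white jar with a lid, 60 mm in diameter, 60 mm high. Origin: centre of its underside. To be left alone.

How it is judged (in metres and radians):
At the end, for the whole second after the job is handed in: Every package is in its compartment, heights stepping down from the high end wall: centre within 18 mm of the compartment centre along and across the tray, within 5 mm of its height when standing on the floor, upright within 0.1 rad, slower than 0.02 m/s (x of tall_tube_center in the frame of tray_three between 0.054 and 0.09 m and y of tall_tube_center in the frame of tray_three between -0.018 and 0.018 m and z of tall_tube_center in the frame of tray_three between 0.059 and 0.069 m and angle between each of tall_tube_center, hex_box_center, drum_center, flat_carton_center, square_box_center's own z axis and vertical below 0.1 rad and linear speed of each of tall_tube, hex_box, drum, flat_carton, square_box below 0.02 m/s and x of hex_box_center in the frame of tray_three between -0.018 and 0.018 m and y of hex_box_center in the frame of tray_three between -0.018 and 0.018 m and z of hex_box_center in the frame of tray_three between 0.0465 and 0.0565 m and x of drum_center in the frame of tray_three between -0.09 and -0.054 m and y of drum_center in the frame of tray_three between -0.018 and 0.018 m and z of drum_center in the frame of tray_three between 0.034 and 0.044 m and x of flat_carton_center in the frame of tray_two between 0.018 and 0.054 m and y of flat_carton_center in the frame of tray_two between -0.018 and 0.018 m and z of flat_carton_center in the frame of tray_two between 0.054 and 0.064 m and x of square_box_center in the frame of tray_two between -0.054 and -0.018 m and y of square_box_center in the frame of tray_two between -0.018 and 0.018 m and z of square_box_center in the frame of tray_two between 0.0365 and 0.0465 m); the robot touches nothing.
It fails at once if the tape roll is moved by more than 30 mm (distance of tape_roll from where it was at the start of the episode above 0.03 m).
It fails at once if the mug is moved by more than 30 mm (distance of mug from where it was at the start of the episode above 0.03 m).
It fails at once if the glue jar is moved by more than 30 mm (distance of glue_jar from where it was at the start of the episode above 0.03 m).
It fails at once if a package is knocked over (tilted more than 0.9 rad) (angle between any of tall_tube_center, hex_box_center, drum_center, flat_carton_center, square_box_center's own z axis and vertical above 0.9 rad).
It also fails if it takes over 112 s, if anything falls off the work surface, if the arm or the gripper's body presses on something with over 40 N, if the wrist force passes 120 N, or if a joint passes its speed limit or range.

## Working session

There is one attempt and no reset: what is moved stays moved. The work goes in short steps, Python scripts to look and compute and a shell command to move; the robot and the scene stay as the last step left them, time stands still between calls to the robot, and variables do not carry over. Pictures are saved under pics/ and viewed, and the job is handed in when it is done.

```bash
ls; mkdir -p pics
cat > h.py <<'E'
import numpy as np, cv2
from rig import *
def K(n):
    c=camera_info(n); f=200/np.tan(np.radians(c['vfov'])/2); return f,c
def cloud(n,d):
    f,c=K(n); v,u=np.mgrid[0:400,0:640]
    P=np.stack([(u-c['cx'])/f*d,(v-c['cy'])/f*d,d],-1)
    if 'R' in c:
        return (P-np.array(c['t']))@np.array(c['R'])
    s=read_state(); T=np.array(c['tool_from_camera'])
    P=P@T[:3,:3].T+T[:3,3]
    return P@np.array(s['tcp_rot']).T+np.array(s['position'])
E
python3 - <<'E'
from h import *
for n in ['scene','top']:
    p,d=capture(n); cv2.imwrite(f'pics/{n}0.png',p[...,::-1]); np.save(f'{n}0.npy',d)
    for l in ['tall_tube_center','hex_box_center','drum_center','flat_carton_center','square_box_center','tray_three','tray_two','tape_roll','mug','glue_jar']:
        print(n,l,[(np.round(r['centre'],3).tolist(),round(r['score'],2)) for r in spot_in(l,n)][:3])
print(read_state())
for n in ['scene','top','wrist']: print(camera_info(n))
E
```

```text
pics
scene tall_tube_center [([0.483, -0.063, 0.08], 0.72)]
scene hex_box_center [([0.572, -0.002, 0.077], 0.88), ([0.483, -0.065, 0.078], 0.26)]
scene drum_center [([0.69, -0.111, 0.064], 0.63)]
scene flat_carton_center [([0.671, 0.101, 0.078], 0.81), ([0.726, -0.253, 0.057], 0.64), ([0.495, 0.275, 0.006], 0.23)]
scene square_box_center [([0.459, 0.08, 0.051], 0.67)]
scene tray_three [([0.492, 0.277, 0.006], 0.89), ([0.796, -0.012, 0.06], 0.56)]
scene tray_two [([0.447, -0.277, -0.001], 0.76)]
scene tape_roll [([0.729, 0.246, 0.035], 0.7)]
scene mug [([0.726, -0.253, 0.055], 0.95), ([0.494, 0.276, 0.006], 0.47), ([0.69, -0.11, 0.067], 0.31)]
scene glue_jar [([0.796, -0.013, 0.059], 0.65)]
top tall_tube_center []
top hex_box_center [([0.546, -0.002, 0.093], 0.56)]
top drum_center [([0.671, -0.108, 0.071], 0.68), ([0.478, 0.286, 0.004], 0.44)]
top flat_carton_center [([0.647, 0.099, 0.111], 0.96)]
top square_box_center [([0.446, 0.079, 0.075], 0.93), ([0.479, 0.288, 0.002], 0.53), ([0.463, -0.276, 0.002], 0.49)]
top tray_three [([0.479, 0.287, 0.003], 0.58)]
top tray_two [([0.464, -0.
[... 1331 characters left out ...]
: 202.19267738847367, 'R': array([[ 2.52369061e-03, -9.99805038e-01, -1.95835650e-02],
       [-9.87743479e-01,  5.64050103e-04, -1.56084915e-01],
       [ 1.56065531e-01,  1.97374486e-02, -9.87549484e-01]]), 't': array([0.01122178, 0.6010864 , 1.07481519])}
{'vfov': 59.89217082724241, 'cx': 317.80421109558245, 'cy': 202.03728108384706, 'tool_from_camera': array([[ 9.99997591e-01,  5.93374900e-04, -2.11336334e-03,
        -1.23454251e-03],
       [-5.97525615e-06,  9.63502866e-01,  2.67698017e-01,
        -7.23348364e-02],
       [ 2.19507692e-03, -2.67697359e-01,  9.63500548e-01,
        -1.41991098e-01],
       [ 0.00000000e+00,  0.00000000e+00,  0.00000000e+00,
         1.00000000e+00]])}
```

View pics/scene0.png

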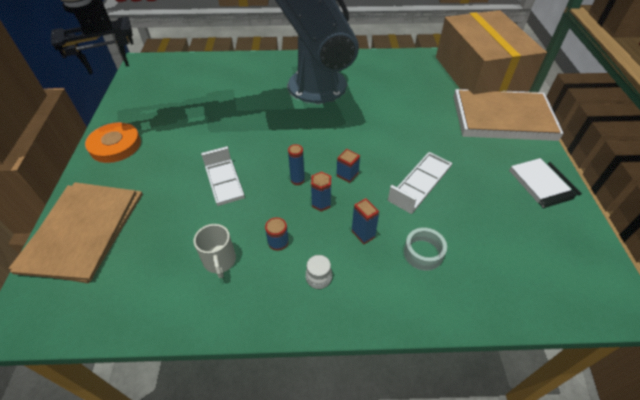

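View pics/top0.png

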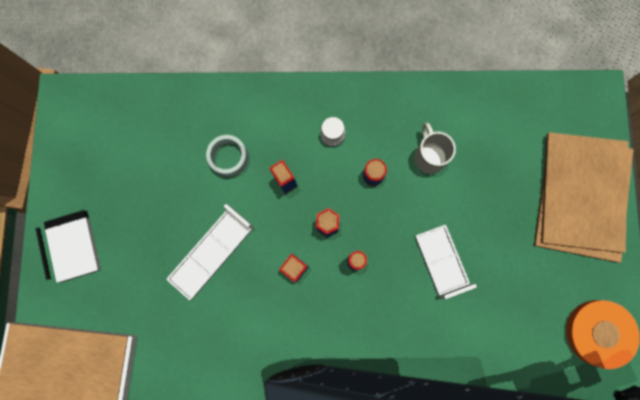

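```bash
cat > m.py <<'E'
from h import *
import sys
d=np.load('top0.npy'); P=cloud('top',d)
bench=P[(P[...,2]<0.003)&(P[...,2]>-.02)&(d>0)]
print('bench z med',np.median(bench[:,2]))
def rect(mask,name):
    q=P[mask][:,:2]; r=cv2.minAreaRect((q*1000).astype(np.float32)); print(name,len(q),'z',np.median(P[mask][:,2]).round(4),'rect c',np.round(r[0],1),np.round(r[1],1),'ang',round(r[2],1),'mean',q.mean(0).round(4)*1000)
for n,c,h in [('tube',(.47,-.063),.12),('hex',(.546,-.002),.095),('drum',(.671,-.108),.07),('carton',(.647,.099),.11),('square',(.446,.079),.075),('mug',(.725,-.254),.09),('jar',(.767,-.014),.06),('tape',(.72,.242),.045)]:
    m=(d>0)&(np.hypot(P[...,0]-c[0],P[...,1]-c[1])<.06)&(abs(P[...,2]-h)<.006)
    if m.sum()>20: rect(m,n)
for n,c in [('three',(.479,.287)),('two',(.463,-.275))]:
    near=(d>0)&(np.hypot(P[...,0]-c[0],P[...,1]-c[1])<.14)
    m=near&(abs(P[...,2]-.014)<.003); rect(m,n+' rim')
    m=near&(P[...,2]>.05)&(P[...,2]<.07); rect(m,n+' wall')
E
python3 m.py
```

```text
bench z med -0.0007142553142357102
tube 267 z 0.1197 rect c [463.5 -67.4] [36.9 38.6] ang 89.1 mean [463.6 -67.3]
hex 434 z 0.0953 rect c [551.1  -1.3] [54.4 49.3] ang 0.0 mean [551.1  -1.8]
drum 385 z 0.0696 rect c [ 674.5 -113.9] [49.  51.8] ang 89.1 mean [ 674.  -113.3]
carton 353 z 0.1095 rect c [658.3 101.7] [51.  35.6] ang 32.6 mean [658.  101.5]
square 419 z 0.0746 rect c [447.7  76. ] [45.8 45.7] ang 51.9 mean [447.7  76.1]
mug 211 z 0.0888 rect c [ 718.9 -254.2] [78.2 79.3] ang 11.1 mean [ 719.1 -254.1]
jar 372 z 0.0593 rect c [778.2 -13.9] [51.2 50.4] ang 1.0 mean [778.1 -13.8]
tape 469 z 0.044 rect c [719.5 243.9] [94.8 94.7] ang 28.4 mean [719.3 243.6]
three rim 430 z 0.0134 rect c [484.  280.9] [ 77.6 228.3] ang 50.0 mean [476.1 288.3]
three wall 110 z 0.0587 rect c [568.6 210. ] [74.   7.8] ang 50.0 mean [568.3 209.5]
two rim 345 z 0.0136 rect c [ 466.7 -274.1] [153.2  77.2] ang 20.2 mean [ 467.  -274.3]
two wall 136 z 0.0588 rect c [ 395.9 -299.6] [ 8.8 75.3] ang 20.4 mean [ 396.2 -298.8]
```

The top view shows the five red-rimmed tops: carton (283,174), hex (327,222), square (293,268), tube (357,260) and drum (375,170). The long tray is on the left with its high wall at (238,217). The short tray is on the right with its wall at (460,292), towards the robot. The depth-fitted sizes match the given ones. Next is the hex yaw and a helper for the moves.

```bash
cat >> h.py <<'E'
A=lambda a:np.array([np.cos(np.radians(a)),np.sin(np.radians(a))])
T3=(np.array([.4811,.2834]),-40.); T2=(np.array([.4698,-.2727]),200.2)
def slot(T,x): return T[0]+x*A(T[1])
def go(x,y,z,yaw):
    s=read_state(); R=np.array(s['tcp_rot']); p=np.array(s['position'])
    y0=np.degrees(np.arctan2(R[1,0],R[0,0])); dy=(yaw-y0+180)%360-180
    d=R.T@(np.array([x,y,z])-p); n=np.hypot(*d[:2])
    print('t',round(s['time_s'],2),'yaw',round(y0,1),'pos',p.round(4),'d',d.round(4),'turn z',round(-dy,1),'rows',round(max(np.linalg.norm(d)/.0625,abs(dy)/10.7),1),'j6 end',round(np.degrees(np.arctan2(y,x))-yaw,0))
def ax():
    s=read_state();print('up/base axes: world x in tool',np.array(s['tcp_rot'])[0].round(4),'y',np.array(s['tcp_rot'])[1].round(4))
E
python3 - <<'E'
from h import *
d=np.load('top0.npy'); P=cloud('top',d)
m=(d>0)&(np.hypot(P[...,0]-.551,P[...,1]+.0013)<.06)&(abs(P[...,2]-.0953)<.006)
q=P[m][:,:2]
for a in range(0,60,3):
    w=[np.ptp(q@A(a+k))*1000 for k in(0,60,120)]; print(a,np.round(w,1),round(sum(w),1))
for T,xs in((T3,(.072,0,-.072)),(T2,(.036,-.036))):
    print([slot(T,x).round(4) for x in xs])
go(.6743,-.1136,.15,-40)
E
```

```text
0 [54.4 54.8 55. ] 164.2
3 [54.  54.4 54.7] 163.2
6 [53.6 54.1 54.3] 162.1
9 [53.3 53.8 53.9] 161.0
12 [52.8 53.2 53.5] 159.5
15 [52.3 52.6 52.8] 157.7
18 [51.6 51.8 52.1] 155.5
21 [51.  50.8 51.5] 153.3
24 [50.4 49.9 50.7] 151.0
27 [50.5 49.6 50.3] 150.4
30 [50.9 49.3 50.9] 151.1
33 [51.7 50.4 51.6] 153.6
36 [52.4 51.5 52.4] 156.3
39 [53.  52.4 53.2] 158.6
42 [53.7 53.2 53.8] 160.7
45 [54.2 53.9 54.3] 162.4
48 [54.6 54.4 54.6] 163.7
51 [54.9 54.8 54.8] 164.5
54 [55.  55.  54.8] 164.8
57 [55.  55.1 54.7] 164.7
[array([0.5363, 0.2371]), array([0.4811, 0.2834]), array([0.4259, 0.3297])]
[array([ 0.436 , -0.2851]), array([ 0.5036, -0.2603])]
t 1.1 yaw -68.5 pos [ 0.2288 -0.5816  0.2415] d [-0.2724 -0.5859  0.0915] turn z -28.5 rows 10.4 j6 end 30.0
```

```bash
r='-0.272 -0.586 0 0 0 -28.5 1'; python3 -m jog '-0.272 -0.586 0 0 0 -28.5 1;-0.272 -0.586 0 0 0 -28.5 1;-0.272 -0.586 0 0 0 -28.5 1;-0.272 -0.586 0 0 0 -28.5 1;-0.272 -0.586 0 0 0 -28.5 1;-0.272 -0.586 0 0 0 -28.5 1;-0.272 -0.586 0 0 0 -28.5 1;-0.272 -0.586 0 0 0 -28.5 1'; python3 -c "
from h import *
go(.6743,-.1136,.2,-40)"
```

```text
time_s: 2.1
position: [0.5752, -0.2181, 0.2418]
tcp_rot: [[0.766, -0.643, 0.001], [-0.643, -0.766, -0.001], [0.001, 0.0, -1.0]]
force: [0.9, -1.0, -0.2]
opening: 1.0
t 2.1 yaw -40.0 pos [ 0.5752 -0.2181  0.2418] d [ 0.0086 -0.1438  0.0418] turn z -0.0 rows 2.4 j6 end 30.0
```

```bash
python3 -m jog '0.009 -0.144 0 0 0 0 1;0.009 -0.144 0 0 0 0 1;0.009 -0.144 0.04 0 0 0 1;0.009 -0.144 0.08 0 0 0 1;0.009 -0.144 0.12 0 0 0 1;0.009 -0.144 0.13 0 0 0 1;0.009 -0.144 0.13 0 0 0 1;0.009 -0.144 0.13 0 0 0 1'; python3 -c "
from h import *
go(.6743,-.1136,.05,-40)
p,d=capture('wrist'); cv2.imwrite('pics/w1.png',p[...,::-1])"
```

```text
time_s: 3.1
position: [0.6747, -0.1158, 0.1137]
tcp_rot: [[0.766, -0.643, 0.004], [-0.643, -0.766, -0.001], [0.004, -0.001, -1.0]]
force: [0.7, 0.2, 0.6]
opening: 1.002
t 3.1 yaw -40.0 pos [ 0.6747 -0.1158  0.1137] d [-0.002  -0.0013  0.0637] turn z -0.0 rows 1.0 j6 end 30.0
```

View pics/w1.png

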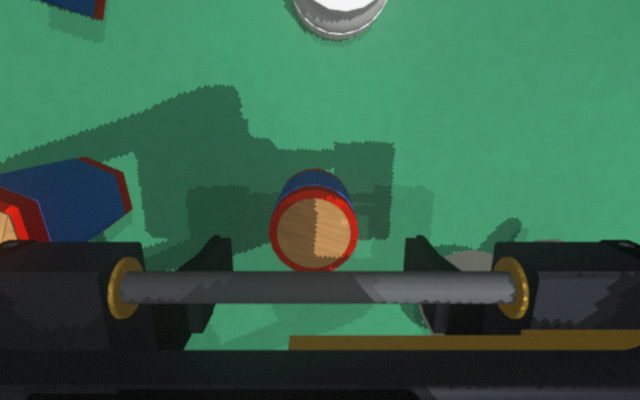

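The drum sits at (314,232), centred between the fingers. Descending and gripping.

```bash
python3 -m jog '-0.002 -0.001 0.03 0 0 0 1;-0.002 -0.001 0.055 0 0 0 1;-0.002 -0.001 0.065 0 0 0 1;-0.002 -0.001 0.065 0 0 0 1;-0.002 -0.001 0.065 0 0 0 0;-0.002 -0.001 0.065 0 0 0 0;-0.002 -0.001 0.065 0 0 0 0;-0.002 -0.001 0.065 0 0 0 0'; python3 -m jog '0 0 0 0 0 0 0;0 0 0 0 0 0 0;0 0 -0.03 0 0 0 0;0 0 -0.08 0 0 0 0;0 0 -0.14 0 0 0 0;0 0 -0.2 0 0 0 0;0 0 -0.2 0 0 0 0';  python3 -c "
from h import *
x,y=slot(T3,-.072)
go(x,y,.25,-40)
p,d=capture('wrist'); cv2.imwrite('pics/w2.png',p[...,::-1])"
```

```text
time_s: 4.15
position: [0.6726, -0.1132, 0.0469]
tcp_rot: [[0.766, -0.643, 0.0], [-0.643, -0.766, -0.0], [0.0, -0.0, -1.0]]
force: [0.4, 0.6, -0.5]
opening: 0.632
time_s: 5.03
position: [0.6757, -0.1141, 0.2532]
tcp_rot: [[0.766, -0.643, 0.013], [-0.643, -0.766, -0.004], [0.012, -0.005, -1.0]]
force: [0.3, -0.2, -1.9]
opening: 0.592
t 5.03 yaw -40.0 pos [ 0.6757 -0.1141  0.2532] d [-0.4767 -0.1792 -0.0017] turn z -0.0 rows 8.1 j6 end 78.0
```

View pics/w2.png

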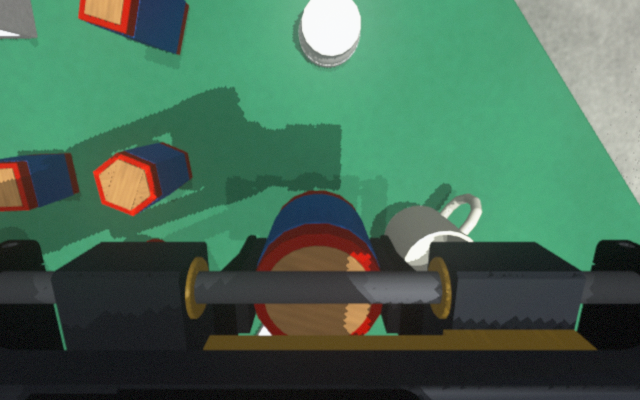

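```bash
python3 -m jog '-0.477 -0.179 0 0 0 0 0;-0.477 -0.179 0 0 0 0 0;-0.477 -0.179 0 0 0 0 0;-0.477 -0.179 0 0 0 0 0;-0.477 -0.179 0 0 0 0 0;-0.477 -0.179 0 0 0 0 0;-0.477 -0.179 0 0 0 0 0;-0.477 -0.179 0 0 0 0 0'; python3 -m jog '-0.477 -0.179 0 0 0 0 0' >/dev/null 2>&1 </dev/null & wait; python3 -c "
from h import *
x,y=slot(T3,-.072)
go(x,y,.1,-40)"
```

```text
time_s: 6.08
position: [0.4243, 0.3233, 0.2443]
tcp_rot: [[0.766, -0.643, -0.004], [-0.643, -0.766, -0.002], [-0.002, 0.004, -1.0]]
force: [0.8, 1.5, -0.7]
opening: 0.594
t 6.2 yaw -40.0 pos [0.3937 0.3776 0.2442] d [0.0557 0.0153 0.1442] turn z -0.0 rows 2.5 j6 end 78.0
```

That extra single-row call was a mistake: it overshot by about 6 cm in free space. I'm correcting it.

```bash
python3 -m jog '0.056 0.015 0 0 0 0 0;0.056 0.015 0 0 0 0 0;0.056 0.015 0.05 0 0 0 0;0.056 0.015 0.1 0 0 0 0;0.056 0.015 0.14 0 0 0 0;0.056 0.015 0.14 0 0 0 0;0.056 0.015 0.14 0 0 0 0'; python3 -c "
from h import *
x,y=slot(T3,-.072)
go(x,y,.052,-40)
p,d=capture('wrist'); cv2.imwrite('pics/w3.png',p[...,::-1])"
```

```text
time_s: 7.08
position: [0.43, 0.3291, 0.1068]
tcp_rot: [[0.765, -0.644, -0.0], [-0.644, -0.765, 0.0], [-0.0, -0.0, -1.0]]
force: [0.3, 0.2, -0.7]
opening: 0.589
t 7.08 yaw -40.1 pos [0.43   0.3291 0.1068] d [-0.0034  0.0022  0.0548] turn z -0.1 rows 0.9 j6 end 78.0
```

View pics/w3.png

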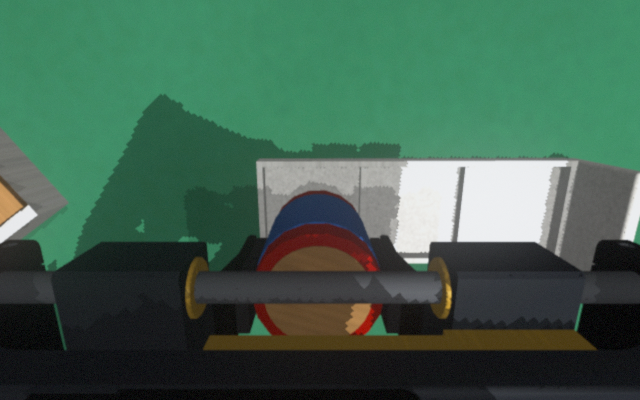

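The drum is lined up over the low-end compartment, whose walls are at columns 262 and 360. Lowering and releasing.

```bash
python3 -m jog '-0.003 0.002 0.03 0 0 0 0;-0.003 0.002 0.045 0 0 0 0;-0.003 0.002 0.053 0 0 0 0;-0.003 0.002 0.053 0 0 0 0;-0.003 0.002 0.053 0 0 0 0'; python3 -c "
from h import *
x,y=slot(T3,-.072)
go(x,y,.051,-40)"
```

```text
time_s: 7.75
position: [0.4265, 0.3301, 0.0542]
tcp_rot: [[0.766, -0.643, 0.001], [-0.643, -0.766, 0.001], [0.001, -0.001, -1.0]]
force: [-0.4, 0.2, -1.6]
opening: 0.59
t 7.75 yaw -40.0 pos [0.4265 0.3301 0.0542] d [-0.0002  0.0007  0.0032] turn z -0.0 rows 0.1 j6 end 78.0
```

```bash
python3 -m jog '0 0.001 0.003 0 0 0 0;0 0.001 0.003 0 0 0 0;0 0.001 0.003 0 0 0 0.9;0 0.001 0.003 0 0 0 0.9;0 0.001 0.003 0 0 0 0.9;0 0.001 0.003 0 0 0 0.9;0 0.001 -0.03 0 0 0 1;0 0.001 -0.08 0 0 0 1'; python3 -m jog '0 0 -0.06 0 0 0 1;0 0 -0.12 0 0 0 1;0 0 -0.12 0 0 0 1'; python3 -c "
from h import *
go(.5511,-.0015,.22,87)
p,d=capture('top'); cv2.imwrite('pics/t2.png',p[...,::-1])
print(spot_in('drum_center','top')[0])
"
```

```text
time_s: 8.75
position: [0.4242, 0.3284, 0.133]
tcp_rot: [[0.766, -0.643, -0.004], [-0.643, -0.766, -0.002], [-0.002, 0.004, -1.0]]
force: [0.7, 0.0, 0.1]
opening: 0.984
time_s: 9.12
position: [0.4281, 0.3306, 0.2589]
tcp_rot: [[0.766, -0.643, 0.011], [-0.643, -0.766, 0.005], [0.005, -0.011, -1.0]]
force: [-0.7, -0.6, -0.3]
opening: 0.998
t 9.12 yaw -40.0 pos [0.4281 0.3306 0.2589] d [0.3075 0.1757 0.0384] turn z -127.0 rows 11.9 j6 end -87.0
{'centre': [0.4265, 0.3211, 0.0749], 'score': 0.94}
```

View pics/t2.png

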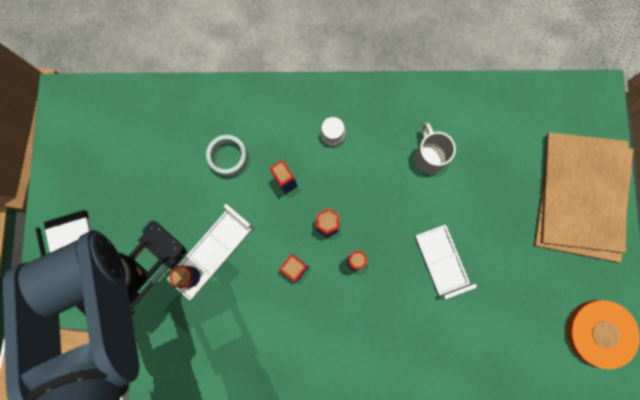

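The drum stands in the low compartment at (183,277), with its top at 0.075 as expected. On to the hex box.

```bash
python3 -m jog '0.307 0.176 0 0 0 -127 1;0.307 0.176 0 0 0 -127 1;0.307 0.176 0 0 0 -127 1;0.307 0.176 0 0 0 -127 1;0.307 0.176 0 0 0 -127 1;0.307 0.176 0 0 0 -127 1;0.307 0.176 0 0 0 -127 1;0.307 0.176 0 0 0 -127 1'; python3 -c "
from h import *
go(.5511,-.0015,.13,87)
"
```

```text
time_s: 10.22
position: [0.5463, -0.0049, 0.2507]
tcp_rot: [[0.769, 0.639, -0.005], [0.639, -0.769, 0.001], [-0.003, -0.004, -1.0]]
force: [-0.1, 0.5, 0.0]
opening: 1.002
t 10.22 yaw 39.7 pos [ 0.5463 -0.0049  0.2507] d [0.0063 0.0009 0.1207] turn z -47.3 rows 4.4 j6 end -87.0
```

```bash
python3 -m jog '0.006 0.001 0 0 0 -47.3 1;0.006 0.001 0 0 0 -47.3 1;0.006 0.001 0 0 0 -47.3 1;0.006 0.001 0 0 0 -47.3 1;0.006 0.001 0.04 0 0 -47.3 1;0.006 0.001 0.08 0 0 -47.3 1;0.006 0.001 0.1 0 0 -47.3 1;0.006 0.001 0.1 0 0 -47.3 1'; python3 -c "
from h import *
go(.5511,-.0015,.073,87)
p,d=capture('wrist'); cv2.imwrite('pics/w4.png',p[...,::-1])
"
```

```text
time_s: 11.22
position: [0.5495, 0.0004, 0.1499]
tcp_rot: [[0.055, 0.998, -0.009], [0.998, -0.055, 0.002], [0.001, -0.009, -1.0]]
force: [0.2, 0.8, -0.1]
opening: 0.998
t 11.22 yaw 86.9 pos [5.495e-01 4.000e-04 1.499e-01] d [-0.0019  0.0024  0.0769] turn z -0.1 rows 1.2 j6 end -87.0
```

View pics/w4.png

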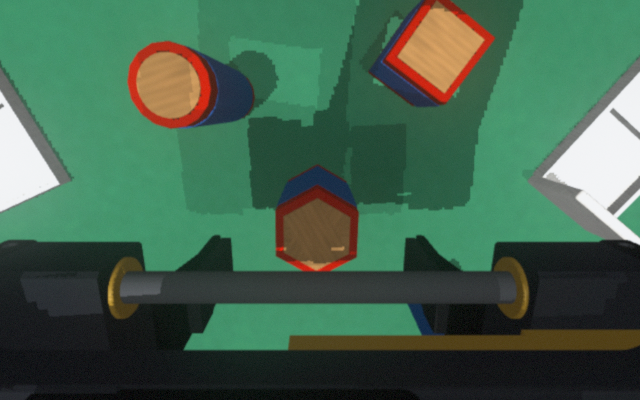

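The hex box is at (316,235) with its flats square to the jaws. Grasping.

```bash
python3 -m jog '-0.001 0.002 0.04 0 0 0 1;-0.001 0.002 0.065 0 0 0 1;-0.001 0.002 0.077 0 0 0 1;-0.001 0.002 0.077 0 0 0 1;-0.001 0.002 0.077 0 0 0 0;-0.001 0.002 0.077 0 0 0 0;-0.001 0.002 0.077 0 0 0 0;-0.001 0.002 0.077 0 0 0 0'; python3 -m jog '0 0 0 0 0 0 0;0 0 0 0 0 0 0;0 0 -0.03 0 0 0 0;0 0 -0.08 0 0 0 0;0 0 -0.14 0 0 0 0;0 0 -0.19 0 0 0 0;0 0 -0.19 0 0 0 0';  python3 -c "
from h import *
x,y=slot(T3,0)
go(x,y,.25,50)"
```

```text
time_s: 12.28
position: [0.5545, -0.0013, 0.0769]
tcp_rot: [[0.055, 0.999, 0.001], [0.999, -0.055, -0.0], [-0.0, 0.001, -1.0]]
force: [-0.7, 0.3, -0.4]
opening: 0.625
time_s: 13.15
position: [0.5568, -0.0017, 0.2707]
tcp_rot: [[0.054, 0.998, 0.009], [0.999, -0.054, -0.002], [-0.001, 0.01, -1.0]]
force: [1.1, 0.8, -3.3]
opening: 0.577
t 13.15 yaw 86.9 pos [ 0.5568 -0.0017  0.2707] d [ 0.2805 -0.0913  0.0194] turn z 36.9 rows 4.7 j6 end -19.0
```

```bash
python3 -m jog '0.28 -0.091 0 0 0 37 0;0.28 -0.091 0 0 0 37 0;0.28 -0.091 0 0 0 37 0;0.28 -0.091 0 0 0 37 0;0.28 -0.091 0 0 0 37 0;0.28 -0.091 0 0 0 37 0;0.28 -0.091 0.06 0 0 37 0;0.28 -0.091 0.11 0 0 37 0';python3 -c "
from h import *
x,y=slot(T3,0)
go(x,y,.081,50)"
```

```text
time_s: 14.15
position: [0.4777, 0.2823, 0.1539]
tcp_rot: [[0.644, 0.765, -0.002], [0.765, -0.644, -0.001], [-0.002, -0.001, -1.0]]
force: [-0.2, -0.1, -1.6]
opening: 0.571
t 14.15 yaw 49.9 pos [0.4777 0.2823 0.1539] d [0.0032 0.0019 0.0729] turn z -0.1 rows 1.2 j6 end -19.0
```

```bash
python3 -m jog '0.003 0.002 0.03 0 0 0 0;0.003 0.002 0.04 0 0 0 0;0.003 0.002 0.04 0 0 0 0';python3 -c "
from h import *
x,y=slot(T3,0)
go(x,y,.081,50)
p,d=capture('wrist'); cv2.imwrite('pics/w5.png',p[...,::-1])"
```

```text
time_s: 14.52
position: [0.4818, 0.2835, 0.1157]
tcp_rot: [[0.645, 0.764, -0.002], [0.764, -0.645, -0.001], [-0.002, -0.001, -1.0]]
force: [-0.2, -0.8, -1.8]
opening: 0.569
t 14.53 yaw 49.8 pos [0.4818 0.2835 0.1157] d [-0.0005 -0.0005  0.0347] turn z -0.2 rows 0.6 j6 end -19.0
```

View pics/w5.png

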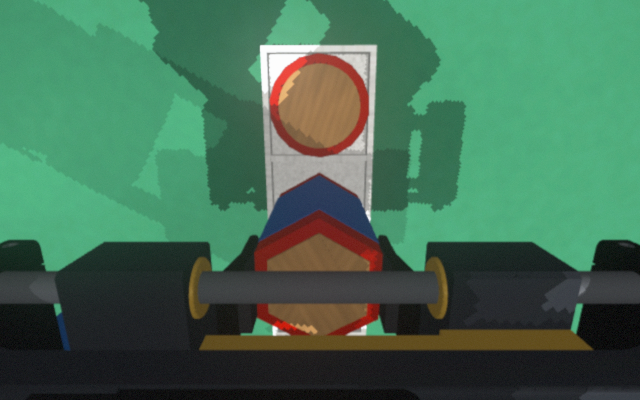

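The drum sits well inside the end compartment at (319,104). The hex box is held about 3 mm towards it, so I'm shifting 2 mm the other way while lowering.

```bash
python3 -m jog '0 0.002 0.02 0 0 0 0;0 0.002 0.03 0 0 0 0;0 0.002 0.034 0 0 0 0;0 0.002 0.034 0 0 0 0';python3 -m jog '0 0 0 0 0 0 0.85;0 0 0 0 0 0 0.85;0 0 0 0 0 0 0.85;0 0 0 0 0 0 0.85;0 0 -0.04 0 0 0 0.85;0 0 -0.1 0 0 0 1;0 0 -0.16 0 0 0 1;0 0 -0.16 0 0 0 1';python3 -c "
from h import *
go(.4477,.076,.2,-38)
go(.4477,.076,.2,52)"
```

```text
time_s: 15.08
position: [0.4839, 0.2832, 0.0829]
tcp_rot: [[0.644, 0.765, 0.0], [0.765, -0.644, 0.0], [0.0, 0.0, -1.0]]
force: [0.8, 1.1, -2.1]
opening: 0.572
time_s: 16.08
position: [0.4869, 0.2843, 0.248]
tcp_rot: [[0.644, 0.765, 0.012], [0.765, -0.644, 0.004], [0.011, 0.006, -1.0]]
force: [0.5, -0.5, 0.4]
opening: 0.992
t 16.07 yaw 49.9 pos [0.4869 0.2843 0.248 ] d [-0.185   0.1039  0.0467] turn z 87.9 rows 8.2 j6 end 48.0
t 16.07 yaw 49.9 pos [0.4869 0.2843 0.248 ] d [-0.185   0.1039  0.0467] turn z -2.1 rows 3.5 j6 end -42.0
```

```bash
python3 -m jog '-0.185 0.104 0 0 0 -2 1;-0.185 0.104 0 0 0 -2 1;-0.185 0.104 0 0 0 -2 1;-0.185 0.104 0 0 0 -2 1;-0.185 0.104 0.05 0 0 -2 1;-0.185 0.104 0.1 0 0 -2 1;-0.185 0.104 0.12 0 0 -2 1;-0.185 0.104 0.12 0 0 -2 1'; python3 -c "
from h import *
go(.4477,.076,.05,51.9)
p,d=capture('wrist'); cv2.imwrite('pics/w6.png',p[...,::-1])"
```

```text
time_s: 17.08
position: [0.442, 0.0746, 0.1205]
tcp_rot: [[0.618, 0.786, -0.006], [0.786, -0.618, 0.001], [-0.003, -0.005, -1.0]]
force: [0.2, 1.4, -0.2]
opening: 1.0
t 17.07 yaw 51.9 pos [0.442  0.0746 0.1205] d [0.0048 0.0039 0.0705] turn z -0.0 rows 1.1 j6 end -42.0
```

View pics/w6.png

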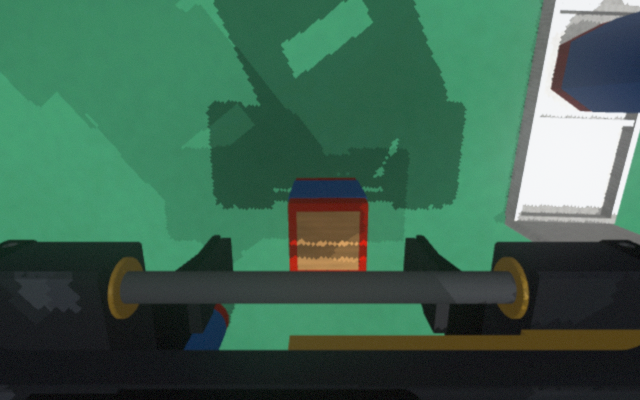

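The square box is centred and square to the jaws at (328,235). Grasping.

```bash
python3 -m jog '0.004 0.003 0.035 0 0 0 1;0.004 0.003 0.06 0 0 0 1;0.004 0.003 0.07 0 0 0 1;0.004 0.003 0.07 0 0 0 1;0.004 0.003 0.07 0 0 0 0;0.004 0.003 0.07 0 0 0 0;0.004 0.003 0.07 0 0 0 0;0.004 0.003 0.07 0 0 0 0'; python3 -m jog '0 0 0 0 0 0 0;0 0 0 0 0 0 0;0 0 -0.03 0 0 0 0;0 0 -0.08 0 0 0 0;0 0 -0.14 0 0 0 0;0 0 -0.2 0 0 0 0;0 0 -0.21 0 0 0 0;0 0 -0.21 0 0 0 0';  python3 -c "
from h import *
x,y=slot(T2,-.036)
go(x,y,.25,20.2)"
```

```text
time_s: 18.12
position: [0.449, 0.0758, 0.0528]
tcp_rot: [[0.617, 0.787, 0.001], [0.787, -0.617, -0.0], [0.0, 0.0, -1.0]]
force: [-0.4, -1.0, -0.2]
opening: 0.633
time_s: 19.12
position: [0.4483, 0.0759, 0.2624]
tcp_rot: [[0.617, 0.787, -0.0], [0.787, -0.617, -0.0], [-0.0, 0.0, -1.0]]
force: [-0.7, 0.6, -1.9]
opening: 0.526
t 19.12 yaw 51.9 pos [0.4483 0.0759 0.2624] d [-0.2303  0.251   0.0124] turn z 31.7 rows 5.5 j6 end -48.0
```

```bash
python3 -m jog '-0.23 0.251 0 0 0 31.7 0;-0.23 0.251 0 0 0 31.7 0;-0.23 0.251 0 0 0 31.7 0;-0.23 0.251 0 0 0 31.7 0;-0.23 0.251 0 0 0 31.7 0;-0.23 0.251 0 0 0 31.7 0;-0.23 0.251 0.06 0 0 31.7 0;-0.23 0.251 0.12 0 0 31.7 0'; python3 -m jog '0 0 0.03 0 0 0 0;0 0 0.04 0 0 0 0;0 0 0.04 0 0 0 0'; python3 -c "
from h import *
x,y=slot(T2,-.036)
go(x,y,.056,20.2)
p,d=capture('wrist'); cv2.imwrite('pics/w7.png',p[...,::-1])"
```

```text
time_s: 20.12
position: [0.5028, -0.2599, 0.1386]
tcp_rot: [[0.939, 0.343, -0.003], [0.343, -0.939, 0.002], [-0.002, -0.003, -1.0]]
force: [0.3, -1.1, -2.7]
opening: 0.532
time_s: 20.5
position: [0.5035, -0.2594, 0.101]
tcp_rot: [[0.939, 0.345, -0.003], [0.345, -0.939, 0.002], [-0.002, -0.003, -1.0]]
force: [0.7, -0.2, -1.3]
opening: 0.524
t 20.5 yaw 20.2 pos [ 0.5035 -0.2594  0.101 ] d [-0.0001  0.0009  0.045 ] turn z -0.0 rows 0.7 j6 end -48.0
```

View pics/w7.png

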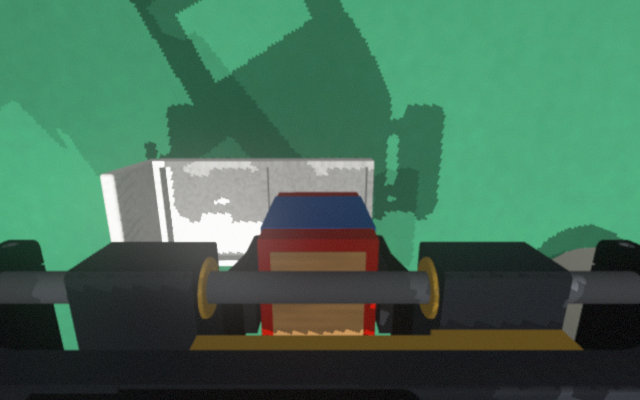

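The square box lines up with the low compartment, between columns 268 and 370. Lowering and releasing.

```bash
python3 -m jog '0 0.001 0.025 0 0 0 0;0 0.001 0.038 0 0 0 0;0 0.001 0.044 0 0 0 0;0 0.001 0.044 0 0 0 0';python3 -m jog '0 0 0.001 0 0 0 0;0 0 0.001 0 0 0 0.9;0 0 0.001 0 0 0 0.9;0 0 0.001 0 0 0 0.9;0 0 0.001 0 0 0 0.9;0 0 -0.04 0 0 0 1;0 0 -0.1 0 0 0 1;0 0 -0.16 0 0 0 1';python3 -c "
from h import *
go(.4635,-.0674,.25,50)"
```

```text
time_s: 21.05
position: [0.5048, -0.2611, 0.0588]
tcp_rot: [[0.939, 0.345, 0.0], [0.345, -0.939, -0.0], [0.0, 0.0, -1.0]]
force: [0.4, -0.7, -1.7]
opening: 0.525
time_s: 22.05
position: [0.5043, -0.2608, 0.2199]
tcp_rot: [[0.939, 0.345, -0.001], [0.345, -0.939, 0.001], [-0.0, -0.001, -1.0]]
force: [0.2, -0.7, -0.5]
opening: 0.999
t 22.05 yaw 20.2 pos [ 0.5043 -0.2608  0.2199] d [ 0.0283 -0.1956 -0.0299] turn z -29.8 rows 3.2 j6 end -58.0
```

```bash
python3 -m jog '0.028 -0.196 -0.03 0 0 -29.8 1;0.028 -0.196 -0.03 0 0 -29.8 1;0.028 -0.196 -0.03 0 0 -29.8 1;0.028 -0.196 -0.03 0 0 -29.8 1;0.028 -0.196 0.02 0 0 -29.8 1;0.028 -0.196 0.06 0 0 -29.8 1;0.028 -0.196 0.06 0 0 -29.8 1'; python3 -c "
from h import *
go(.4635,-.0674,.09,50)
p,d=capture('wrist'); cv2.imwrite('pics/w8.png',p[...,::-1])"
```

```text
time_s: 22.92
position: [0.4618, -0.0673, 0.1563]
tcp_rot: [[0.644, 0.765, -0.006], [0.765, -0.644, 0.002], [-0.002, -0.006, -1.0]]
force: [-0.4, -0.2, 0.9]
opening: 0.999
t 22.93 yaw 49.9 pos [ 0.4618 -0.0673  0.1563] d [0.0012 0.0018 0.0663] turn z -0.1 rows 1.1 j6 end -58.0
```

View pics/w8.png

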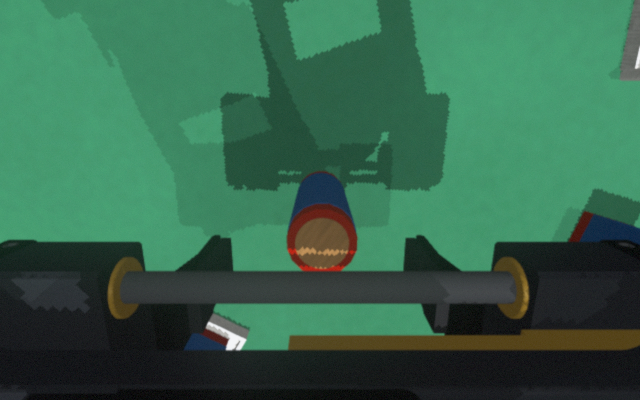

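The tube is centred at (322,238). Grasping.

```bash
python3 -m jog '0.001 0.001 0.035 0 0 0 1;0.001 0.001 0.055 0 0 0 1;0.001 0.001 0.066 0 0 0 1;0.001 0.001 0.066 0 0 0 1;0.001 0.001 0.066 0 0 0 0;0.001 0.001 0.066 0 0 0 0;0.001 0.001 0.066 0 0 0 0;0.001 0.001 0.066 0 0 0 0'; python3 -m jog '0 0 0 0 0 0 0;0 0 0 0 0 0 0;0 0 0 0 0 0 0;0 0 -0.03 0 0 0 0;0 0 -0.08 0 0 0 0;0 0 -0.14 0 0 0 0;0 0 -0.18 0 0 0 0;0 0 -0.18 0 0 0 0';  python3 -c "
from h import *
x,y=slot(T3,.072)
go(x,y,.27,50)"
```

```text
time_s: 23.98
position: [0.4649, -0.0672, 0.0928]
tcp_rot: [[0.643, 0.766, 0.0], [0.766, -0.643, -0.0], [0.0, 0.0, -1.0]]
force: [0.5, -0.9, -0.3]
opening: 0.635
time_s: 24.98
position: [0.4664, -0.0678, 0.2754]
tcp_rot: [[0.643, 0.766, 0.007], [0.766, -0.643, -0.003], [0.002, 0.007, -1.0]]
force: [0.2, -0.5, -1.6]
opening: 0.454
t 24.98 yaw 50.0 pos [ 0.4664 -0.0678  0.2754] d [ 0.2784 -0.1427  0.005 ] turn z -0.0 rows 5.0 j6 end -26.0
```

```bash
python3 -m jog '0.278 -0.143 0 0 0 0 0;0.278 -0.143 0 0 0 0 0;0.278 -0.143 0 0 0 0 0;0.278 -0.143 0 0 0 0 0;0.278 -0.143 0 0 0 0 0;0.278 -0.143 0 0 0 0 0;0.278 -0.143 0.05 0 0 0 0;0.278 -0.143 0.1 0 0 0 0'; python3 -m jog '0 0 0.01 0 0 0 0;0 0 0.02 0 0 0 0;0 0 0.02 0 0 0 0'; python3 -c "
from h import *
x,y=slot(T3,.072)
go(x,y,.097,50)
p,d=capture('wrist'); cv2.imwrite('pics/w9.png',p[...,::-1])"
```

```text
time_s: 25.98
position: [0.533, 0.2367, 0.1701]
tcp_rot: [[0.643, 0.766, -0.002], [0.766, -0.643, -0.001], [-0.002, -0.001, -1.0]]
force: [0.6, -0.3, -1.2]
opening: 0.457
time_s: 26.35
position: [0.5346, 0.2373, 0.1531]
tcp_rot: [[0.644, 0.765, 0.001], [0.765, -0.644, 0.0], [0.001, 0.001, -1.0]]
force: [-0.2, -0.2, -1.0]
opening: 0.451
t 26.35 yaw 49.9 pos [0.5346 0.2373 0.1531] d [0.0008 0.0013 0.0561] turn z -0.1 rows 0.9 j6 end -26.0
```

View pics/w9.png

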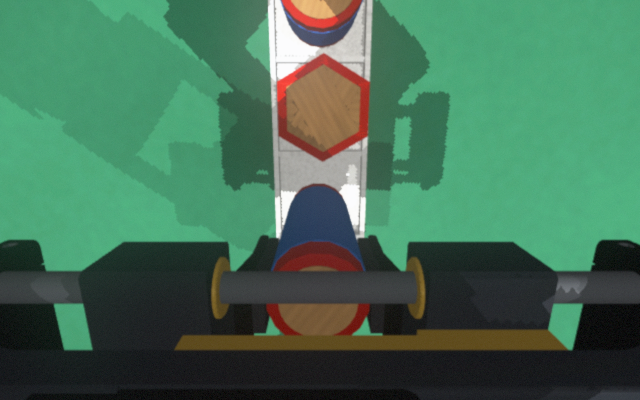

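The hex box is well placed at (323,107) and the tube is centred over the high-end compartment. Lowering and releasing.

```bash
python3 -m jog '0.001 0.001 0.03 0 0 0 0;0.001 0.001 0.045 0 0 0 0;0.001 0.001 0.052 0 0 0 0;0.001 0.001 0.055 0 0 0 0;0.001 0.001 0.055 0 0 0 0';python3 -c "
from h import *
x,y=slot(T3,.072)
go(x,y,.097,50)"
```

```text
time_s: 27.02
position: [0.5358, 0.2378, 0.098]
tcp_rot: [[0.643, 0.766, 0.001], [0.766, -0.643, 0.0], [0.001, 0.0, -1.0]]
force: [0.1, 0.1, -1.9]
opening: 0.456
t 27.02 yaw 50.0 pos [0.5358 0.2378 0.098 ] d [-0.0003  0.0008  0.001 ] turn z -0.0 rows 0.0 j6 end -26.0
```

```bash
python3 -m jog '0 0 0.001 0 0 0 0.8;0 0 0.001 0 0 0 0.8;0 0 0.001 0 0 0 0.8;0 0 0.001 0 0 0 0.8;0 0 -0.04 0 0 0 0.8;0 0 -0.1 0 0 0 1;0 0 -0.14 0 0 0 1;0 0 -0.14 0 0 0 1';python3 -c "
from h import *
go(.6583,.1017,.24,-57.4)"
```

```text
time_s: 28.02
position: [0.5378, 0.2383, 0.2416]
tcp_rot: [[0.643, 0.766, 0.009], [0.766, -0.643, 0.002], [0.007, 0.005, -1.0]]
force: [-0.0, -0.2, -0.5]
opening: 0.978
t 28.02 yaw 50.0 pos [0.5378 0.2383 0.2416] d [-0.0271  0.1802  0.0024] turn z 107.4 rows 10.0 j6 end 66.0
```

```bash
python3 -m jog '-0.027 0.18 0 0 0 10.7 1;-0.027 0.18 0 0 0 107.4 1;-0.027 0.18 0 0 0 107.4 1;-0.027 0.18 0 0 0 107.4 1;-0.027 0.18 0 0 0 107.4 1;-0.027 0.18 0 0 0 107.4 1;-0.027 0.18 0 0 0 107.4 1;-0.027 0.18 0 0 0 107.4 1';python3 -c "
from h import *
go(.6583,.1017,.15,-57.4)"
```

```text
time_s: 29.02
position: [0.6549, 0.1012, 0.2356]
tcp_rot: [[0.806, -0.592, -0.003], [-0.592, -0.806, 0.0], [-0.003, 0.002, -1.0]]
force: [-0.3, -0.5, -0.3]
opening: 1.003
t 29.02 yaw -36.3 pos [0.6549 0.1012 0.2356] d [ 0.0027 -0.0026  0.0856] turn z 21.1 rows 2.0 j6 end 66.0
```

```bash
python3 -m jog '0.003 -0.002 0 0 0 21.1 1;0.003 -0.002 0 0 0 21.1 1;0.003 -0.002 0.04 0 0 21.1 1;0.003 -0.002 0.08 0 0 21.1 1;0.003 -0.002 0.08 0 0 21.1 1;0.003 -0.002 0.08 0 0 21.1 1';python3 -c "
from h import *
go(.6583,.1017,.085,-57.4)
p,d=capture('wrist'); cv2.imwrite('pics/w10.png',p[...,::-1])"
```

```text
time_s: 29.78
position: [0.66, 0.1011, 0.1579]
tcp_rot: [[0.544, -0.839, 0.001], [-0.839, -0.544, 0.0], [0.0, -0.0, -1.0]]
force: [-0.4, 0.3, 0.2]
opening: 0.999
t 29.77 yaw -57.0 pos [0.66   0.1011 0.1579] d [-0.0014  0.0011  0.0729] turn z 0.4 rows 1.2 j6 end 66.0
```

View pics/w10.png

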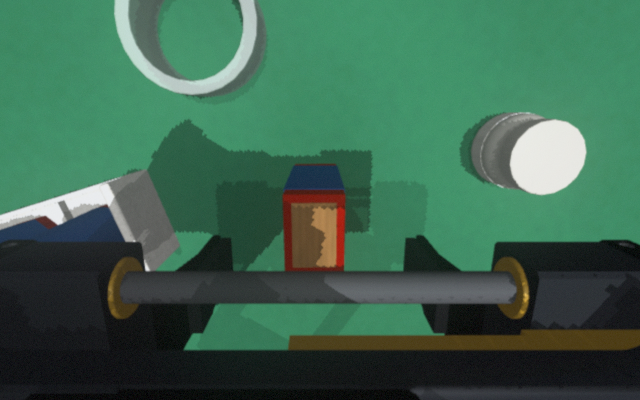

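The carton at (315,230) is square to the jaws, and the tape roll and jar are clear of them. Grasping.

```bash
python3 -m jog '-0.001 0.001 0.035 0 0 0.4 1;-0.001 0.001 0.06 0 0 0.4 1;-0.001 0.001 0.072 0 0 0.4 1;-0.001 0.001 0.072 0 0 0.4 1;-0.001 0.001 0.072 0 0 0.4 0;-0.001 0.001 0.072 0 0 0.4 0;-0.001 0.001 0.072 0 0 0.4 0;-0.001 0.001 0.072 0 0 0.4 0'; python3 -m jog '0 0 0 0 0 0 0;0 0 0 0 0 0 0;0 0 0 0 0 0 0;0 0 -0.03 0 0 0 0;0 0 -0.08 0 0 0 0;0 0 -0.14 0 0 0 0;0 0 -0.18 0 0 0 0;0 0 -0.18 0 0 0 0';  python3 -c "
from h import *
x,y=slot(T2,.036)
go(x,y,.265,-69.8)"
```

```text
time_s: 30.82
position: [0.6583, 0.1015, 0.0859]
tcp_rot: [[0.538, -0.843, 0.0], [-0.843, -0.538, 0.0], [0.0, -0.0, -1.0]]
force: [0.2, -0.2, -0.8]
opening: 0.628
time_s: 31.82
position: [0.6603, 0.1015, 0.2696]
tcp_rot: [[0.538, -0.843, 0.009], [-0.843, -0.538, -0.0], [0.005, -0.007, -1.0]]
force: [0.1, -0.5, -1.7]
opening: 0.415
t 31.82 yaw -57.4 pos [0.6603 0.1015 0.2696] d [0.205  0.3972 0.0027] turn z 12.4 rows 7.2 j6 end 37.0
```

```bash
python3 -m jog '0.205 0.397 0 0 0 12.4 0;0.205 0.397 0 0 0 12.4 0;0.205 0.397 0 0 0 12.4 0;0.205 0.397 0 0 0 12.4 0;0.205 0.397 0 0 0 12.4 0;0.205 0.397 0 0 0 12.4 0;0.205 0.397 0 0 0 12.4 0;0.205 0.397 0 0 0 12.4 0'; python3 -m jog '0 0 0 0 0 0 0;0 0 0.05 0 0 0 0;0 0 0.1 0 0 0 0;0 0 0.11 0 0 0 0;0 0 0.11 0 0 0 0'; python3 -c "
from h import *
x,y=slot(T2,.036)
go(x,y,.09,-69.8)
p,d=capture('wrist'); cv2.imwrite('pics/w11.png',p[...,::-1])"
```

```text
time_s: 32.83
position: [0.4312, -0.2876, 0.2634]
tcp_rot: [[0.339, -0.941, -0.003], [-0.941, -0.339, 0.002], [-0.003, 0.002, -1.0]]
force: [0.7, 0.9, -2.2]
opening: 0.414
time_s: 33.45
position: [0.4346, -0.2839, 0.1554]
tcp_rot: [[0.347, -0.938, -0.001], [-0.938, -0.347, 0.001], [-0.001, 0.0, -1.0]]
force: [-0.0, -0.7, -1.3]
opening: 0.414
t 33.45 yaw -69.7 pos [ 0.4346 -0.2839  0.1554] d [ 0.0017 -0.001   0.0654] turn z 0.1 rows 1.0 j6 end 37.0
```

View pics/w11.png

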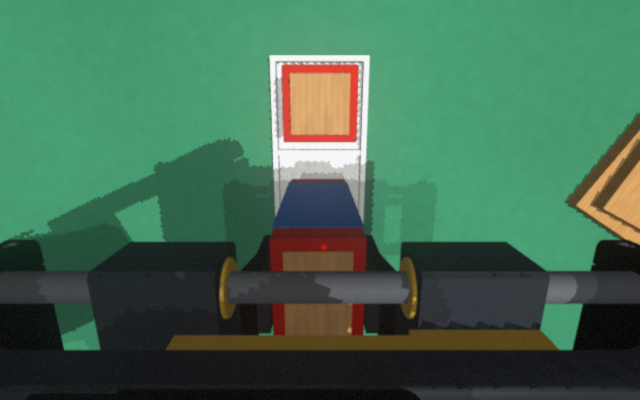

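The square box is centred in its slot at (320,103), and the carton lines up with its own. Lowering.

```bash
python3 -m jog '0.001 -0.001 0.03 0 0 0 0;0.001 -0.001 0.05 0 0 0 0;0.001 -0.001 0.06 0 0 0 0;0.001 -0.001 0.064 0 0 0 0;0.001 -0.001 0.064 0 0 0 0';python3 -c "
from h import *
x,y=slot(T2,.036)
go(x,y,.09,-69.8)"
```

```text
time_s: 34.12
position: [0.4357, -0.286, 0.0923]
tcp_rot: [[0.345, -0.939, 0.001], [-0.939, -0.345, -0.001], [0.001, -0.001, -1.0]]
force: [0.8, 0.0, -1.3]
opening: 0.414
t 34.12 yaw -69.8 pos [ 0.4357 -0.286   0.0923] d [-0.0008 -0.0006  0.0023] turn z -0.0 rows 0.0 j6 end 37.0
```

```bash
python3 -m jog '0 0 0.002 0 0 0 0;0 0 0.002 0 0 0 0.8;0 0 0.002 0 0 0 0.8;0 0 0.002 0 0 0 0.8;0 0 0.002 0 0 0 0.8;0 0 -0.04 0 0 0 0.8;0 0 -0.1 0 0 0 1;0 0 -0.14 0 0 0 1'; python3 -m jog '0 0.06 -0.05 0 0 0 1;0 0.12 -0.05 0 0 0 1;0 0.18 -0.05 0 0 0 1;0 0.18 -0.05 0 0 0 1;0 0.18 -0.05 0 0 0 1'
python3 - <<'E'
from h import *
read_state()
for n in('top','scene'):
    p,d=capture(n); cv2.imwrite(f'pics/end_{n}.png',p[...,::-1]); P=cloud(n,d)
    for nm,T,x,h in (('tube',T3,.072,.124),('hex',T3,0,.099),('drum',T3,-.072,.074),('carton',T2,.036,.114),('square',T2,-.036,.079)):
        c=slot(T,x); m=(d>0)&(np.hypot(P[...,0]-c[0],P[...,1]-c[1])<.045)&(abs(P[...,2]-h)<.006)
        q=P[m]
        if len(q)<20: print(n,nm,'few',len(q)); continue
        r=cv2.minAreaRect((q[:,:2]*1000).astype(np.float32)); o=np.array(r[0])/1000-c
        nrm=np.linalg.svd(q-q.mean(0))[2][2]
        print(n,nm,'z',np.median(q[:,2]).round(4),'dx,dy tray mm',(1000*o@A(T[1])).round(1),(1000*o@A(T[1]+90)).round(1),np.round(r[1],1),'tilt',np.arccos(abs(nrm[2])).round(3))
    for nm,c,h in(('mug',(.725,-.254),.09),('jar',(.767,-.014),.06),('tape',(.72,.242),.045)):
        m=(d>0)&(np.hypot(P[...,0]-c[0],P[...,1]-c[1])<.06)&(abs(P[...,2]-h)<.006)
        if m.sum()>20: print(n,nm,np.round(cv2.minAreaRect((P[m][:,:2]*1000).astype(np.float32))[0],1))
print(read_state()['time_s'],read_state()['position'])
E
```

```text
time_s: 35.12
position: [0.4357, -0.286, 0.234]
tcp_rot: [[0.345, -0.939, 0.002], [-0.939, -0.345, -0.002], [0.002, -0.001, -1.0]]
force: [-0.8, -0.6, 0.0]
opening: 0.939
time_s: 35.75
position: [0.2661, -0.3478, 0.2816]
tcp_rot: [[0.343, -0.939, 0.001], [-0.939, -0.343, 0.0], [0.0, -0.001, -1.0]]
force: [0.5, 0.1, 0.0]
opening: 1.004
top tube z 0.1236 dx,dy tray mm -0.5 -0.6 [37.4 39.3] tilt 0.01
top hex z 0.0989 dx,dy tray mm 0.9 0.5 [50.5 55.4] tilt 0.016
top drum z 0.0736 dx,dy tray mm 1.1 -0.5 [49.2 50.2] tilt 0.007
top carton z 0.1139 dx,dy tray mm -1.0 1.7 [49.7 36.4] tilt 0.01
top square z 0.0789 dx,dy tray mm -1.0 0.3 [45.7 47.4] tilt 0.013
top mug [ 718.8 -254.1]
top jar [778.  -13.9]
top tape [719.5 243.7]
scene tube z 0.1227 dx,dy tray mm -0.1 1.3 [37.6 38.6] tilt 0.036
scene hex z 0.0986 dx,dy tray mm -0.1 3.2 [51.1 55.9] tilt 0.009
scene drum z 0.0729 dx,dy tray mm -1.3 3.3 [50.4 46.3] tilt 0.016
scene carton z 0.1135 dx,dy tray mm -3.1 1.2 [52.5 35.8] tilt 0.025
scene square z 0.0785 dx,dy tray mm 8.5 -0.5 [72.9 45.5] tilt 0.012
scene mug [ 721.3 -253.1]
scene jar [780.8 -11.7]
scene tape [721.5 245.7]
35.85 [ 0.26718894 -0.34726386  0.28140685]
```

```bash
python3 -c "
import cv2,numpy as np
a=cv2.imread('pics/end_scene.png')[120:300,150:480];b=cv2.imread('pics/end_top.png')[120:320,130:500]
cv2.imwrite('pics/end_c.png',np.vstack([cv2.resize(a,(550,300)),cv2.resize(b,(550,297))]))"
```

```text
(no output)
```

View pics/end_c.png

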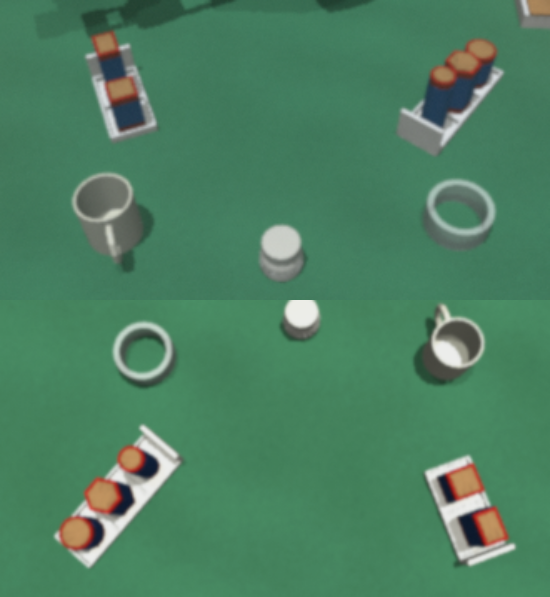

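The pictures show all five packages upright in their compartments, with the tallest beside each high wall and the bystanders unmoved. The arm is clear, so I'm handing in.

```bash
python3 -c "
from rig import *
print(hand_in())"
```

```text
the job is handed in; nothing more can be done
None
```

Both kits are made up and the job is handed in, at about 36 s of the 112 s allowed. The tall tube, hexagonal box and drum are in the three-compartment tray, and the flat carton and square box are in the two-compartment tray. In each tray the tallest stands beside the high wall.

- **Last check, top camera:** every package centre was within 2 mm of its compartment centre. The tops were within 0.5 mm of their height when standing on the floor, and tilts were at most 0.016 rad.
- **Bystanders:** the mug, glue jar and tape roll were within 0.3 mm of where they started. The arm was clear of everything.
- **Disagreement:** the scene camera agreed to about 3 mm, except for the square box, where it read 8.5 mm along the tray. Its fitted length there was 73 mm for a 46 mm box. I take this as stray points from the carton behind it, and went by the top and wrist pictures, which show the box centred.
- **Slip:** while carrying the drum I sent one unintended row, which overshot by about 6 cm. It was in free space and I corrected it before lowering.

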